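# Half-light reading on the photometer module

### The job

Take the tall glass plate out of the rack by its two upright edges, fingers off its faces, and lower it (do not drop it) fully home into the slot of the photometer's plate holder while the shutter is still shut. Then let go of the plate, slide the spring-return shutter by its tab to half open without letting it run on towards full open, and finish still holding it there, steady against its spring, for the half-light reading. Leave the square plates, the bottle and the tip box where they are.

Things in the scene. Friction and masses are not known exactly. Their poses are not given: they have to be found in the camera images.
- tall_plate_centre (a point): Centre of the tall plate: neutral-grey glass with a 3 mm pale ground rim, 50 mm wide, 75 mm high, 4 mm thick, about 38 g. It stands in one of the rack's grooves (which varies), sunk 22 mm; the other two plates are 50 mm high. x along its width (upright edges at x = +-25 mm), y square to its faces, z up; this point is 37.5 mm above its lower edge. Either way round will do.
- tall_plate_face: The clear face of the tall plate, everything inside the ground rim (44 by 69 mm, both sides). Fingers must not touch it. Origin in the middle of the plate's lower edge, axes as the plate's.
- rack: White plastic rack, fixed, 90 mm (x) by 130 mm (y) by 30 mm high, with three grooves 54 mm long in x, 5.8 mm wide and 22 mm deep, 40 mm apart in y (at y = -40, 0, +40 mm). Origin at the centre of its underside on the bench. Stands left or right of the photometer, which varies.
- holder_seat (a point): Centre of the slot's floor in the photometer's plate holder, a fixed bare-metal block 80 mm (x) by 26 mm (y), top 24 mm above this point. The slot is open upwards, 54 mm long in x, 6 mm wide in y, 24 mm deep, with a 2 mm lead-in. x along the slot, y along the beam from lamp to detector, z up. A plate is home with its lower edge on this floor (tall plate's centre 37.5 mm above this point).
- shutter (a joint): Travel of the shutter in m along +x of holder_seat: 0 shut (blade covers the beam), 0.020 half open, 0.040 fully open at its stop. Its spring pushes back with 3 N at 0, 8 N at half and 13 N at full travel; let go, it snaps shut. A scale strip beside the rail has five ticks over the travel, the longest at half, under a pointer on the carriage.
- shutter_tab (a point): Centre of the shutter's thumb tab, moving with it: an upright black ribbed block on top of the dark blade, 12 mm along the travel (x), 18 mm in y, 32 mm high, its top 16 mm above this point; the blade's top is 15 mm below this point. Axes as holder_seat. Shut, it is 55 mm from the slot's centre towards the lamp (-y) and 88 mm above the slot's floor.
- half_mark (a point): Where the centre of the tab is when the shutter is exactly half open; fixed to the photometer.
- photometer: Photometer, fixed: grey base 180 (x) by 300 (y) by 14 mm; cream lamp head at -y and detector head at +y, each 84 mm wide in x, tops 107 mm over the bench. Lens barrels 44 mm across, tops 92 mm over the bench, face each other: the lamp's ends 20 mm from the tab's middle, the detector's 34 mm from the slot's middle. Origin: centre of the base's underside; axes as holder_seat.
- square_a_centre (a point): Centre of a shorter plate standing in the rack, 50 mm square, 4 mm thick, about 25 g, otherwise like the tall plate. A bystander.
- square_b_centre (a point): Centre of the other shorter plate in the rack, 50 mm square, 4 mm thick, about 25 g, otherwise like the tall plate. A bystander.
- bottle: White plastic bottle, 54 mm across, 95 mm high, on the bench beyond the work. Origin at the centre of its underside. A bystander.
- tip_box: Grey pipette-tip box with a pale lid, 82 by 120 mm, 57 mm high, on the bench beyond the work. Origin at the centre of its underside. A bystander.
There are look-alikes about, which are no part of the job. Leave any blue or turquoise look-alike of the part that bears tall_plate_centre alone.

How it is judged:
By the outcome, as a careful person would: the job done as asked, in the order asked, and still so for the second after the job is handed in, while the arm keeps its last pose, push and grip.
It also fails if it takes over 58 s, if anything falls off the work surface, if the arm or the gripper's body presses on something with over 40 N, if the wrist force passes 120 N, or if a joint passes its speed limit or range.

### The arm

A 6-joint arm with a two-finger parallel gripper is mounted at the origin on the work surface. World frame = base frame: x ahead of the robot, y to its left, z up, the work surface at z = 0. Lengths are in m, angles in rad, forces in N, time in s.
With the tool pointing down it reaches from about 0.225 to 0.875 m from the base axis. Payload 3.4 kg.
Tool frame: the origin (TCP) lies between the finger pads; the fingertips stand 11 mm ahead of it and the grasp point (between the pads) lies 8 mm behind it (tips_ahead is the distance from the TCP to the fingertips, in m); z points along the fingers, x is the direction in which the jaws open and shut, and the axes are right-handed (so a half turn about z gives the same grasp; the last joint's range is limited). The gripper opens to 85 mm and grips with 20 to 120 N. Pads are 22 mm wide; open, the fingers measure 114 mm over their backs; the gripper's body (76 mm by 85 mm) begins 54 mm behind the grasp point. The pads swing forward as they close: fully open they stand 13 mm farther back than shut.
Start: joints at [-1.299, 0.276, 1.505, -0, 1.361, -0.121], TCP at [0.22, -0.531, 0.242] pointing down, gripper open.
Joint ranges: [-2.89, 2.89], [-0.75, 2.08], [0.22, 2.7], [-1.18, 4.32], [0.11, 2.71], [-2.7, 2.7]. Speed limits (rad/s): [2.57, 2.57, 3.14, 3.14, 3.14, 3.14].

### API

Orientations are given as a unit quaternion [w, x, y, z].
In Python, from rig import get_state, get_image, sign_off, masks_of, tips_ahead gives the robot as it stands.
- The arm moves only by the tool play_rows, never from a script. Its argument "series" is a list of rows, each an object of numbers: "fingers": the closure, from -1 (fully open) to 1 (shut); "dx", "dy", "dz": the shift along the world's x, y, z in mm; "turn": the turn about the world's z in rad. A call has 1 to 20 rows; each row shifts and turns the pose as measured when the row begins; what a row does not reach is not made up. A row lasts 1/12 s, in which the tool goes at most 41.7 mm and 7.16 degrees, less where a joint would pass 70% of its speed; a pose out of reach is approached as far as the arm can. A call with a gripper value outside its range is refused whole. The fingers move at their own pace and stop on an object; "squeeze" is the grip in N (left out, the last holds). Time passes only in rows, so rows that do not move let the fingers close. It gives the time, the measured TCP pose, the force and the opening at its end, in the units of the state.
- get_state(): the state, without advancing time (a new reading comes with each control period).
- get_image(name): name is "scene" or "top" or "wrist"; returns a dict with "pixels" (480x640x3 uint8, red, green, blue), "vfov" (degrees; the focal length in pixels is half the picture's height over the tangent of half this angle, whatever the lens; pixels are square), "cx", "cy" (the principal point, pixels), "rvec" (rotation vector, rad) and "tvec" (3), from world to camera coordinates, as OpenCV has them; the wrist camera has in their place "hand_eye" (4x4, takes a point from camera to tool coordinates, whose origin is the TCP and whose axes are the tool frame's). Camera axes: x right, y down, z forward; pixel columns grow to the right and rows downward; lengths in m; the calibration is good to about 2 mm. A picture is of the moment at which its call begins: read the wrist's pose just before it. There is no depth.
- sign_off(): hands the job in, once; it reports no verdict.
Trained networks look in a picture, given as the dict that the camera call returned (one of the last four; its "shot" number tells which), for a name from the list of things; names that differ only in an ending like _2 or _b are one class to them, and where a whole thing is asked for, a point or a joint stands for the part that bears it (a point fixed in the world has none). Each returns a list of dicts, best first, with "p" (0 to 1); they miss things now and then, are a little off and sometimes report something else, mostly with a low value. They report only what shows in the picture. A call takes as long as a camera call. They do not tell look-alikes from the thing itself.
- masks_of(picture, label): "region" (480x640 bool, what is visible of it) and "xy" ([column, row] in pixels, amid what is visible of it).
The state is a dict: "clock": time; "qpos": joint angles; "qd": joint speeds; "effort": joint torques, N m; "position": TCP position; "ee_rot": TCP orientation; "contact_force": force on the tool from outside, world axes, zero at the start; "moment": the same for the moment, N m; "width": finger opening in m.
Only numpy, scipy, OpenCV 4.12 (cv2) and the standard library are available. Lean on these libraries where they do the work, as an engineer would, in place of code of your own. Each camera call takes 0.05 s, during which the arm holds its last target. There are 200 camera calls.

## Working session

There is one attempt and no reset: what is moved stays moved. The work goes in short steps, Python scripts to look and compute and a tool call to move; the robot and the scene stay as the last step left them, time stands still between calls to the robot, and variables do not carry over. Pictures are saved under pics/ and viewed, about 8 in all and at most 12, crops included, and the job is handed in when it is done.

Besides the shell and the picture viewer there is one more tool, called after ">>>" by a JSON object that holds its "fn" and its "kwargs". play_rows: Moves the arm, as the interface text tells. Its arguments: {"type":"object","properties":{"series":{"type":"array"},"squeeze":{"type":"number"}},"required":["series"]}

```bash
mkdir -p pics; ls
cat > h.py <<'E'
import numpy as np, cv2
from rig import *
def save(im,n,crop=None,s=1):
    p=im["pixels"][:,:,::-1]
    if crop: a,b,c,d=crop; p=p[b:d,a:c]
    cv2.imwrite("pics/"+n+".png",cv2.resize(np.ascontiguousarray(p),None,fx=s,fy=s,interpolation=cv2.INTER_CUBIC))
E
python3 - <<'E'
from h import *
s=get_state();print(s)
ims={n:get_image(n) for n in("scene","top")}
import pickle;pickle.dump(ims,open("ims.pkl","wb"))
for n,i in ims.items():
    save(i,n); print(n,{k:v for k,v in i.items() if k!="pixels"})
    for l in("tall_plate_centre","holder_seat","shutter_tab","rack","photometer","square_a_centre","bottle","tip_box"):
        print(l,[(round(m["p"],2),np.round(m["xy"]).tolist(),int(m["region"].sum())) for m in masks_of(i,l)[:5]])
v=np.vstack([ims["scene"]["pixels"],ims["top"]["pixels"]])
E
```

```text
pics
{'clock': 0.0, 'qpos': array([-1.29899576e+00,  2.76584874e-01,  1.50614540e+00, -5.52670799e-06,
        1.36068170e+00, -1.21001417e-01]), 'qd': array([-2.36457057e-05, -1.12503864e-03,  1.51915443e-03, -9.63806082e-04,
       -2.59442757e-03,  1.74376077e-06]), 'effort': array([-7.62930758e-04, -4.16778946e+01, -2.45809132e+01, -2.76574265e-04,
        1.10161127e-02,  1.30571104e-05]), 'position': array([ 0.2199523 , -0.53071665,  0.24144057]), 'ee_rot': array([-5.90898373e-04,  8.31498173e-01, -5.55526741e-01, -6.91615188e-04]), 'contact_force': array([ 0.60046243,  0.24474726, -0.05735445]), 'moment': array([-0.00242371, -0.00371942,  0.01575384]), 'width': 0.08552602312790263}
scene {'vfov': 49.71158491455064, 'cx': 317.0269602966698, 'cy': 241.45274523511742, 'rvec': array([ 2.20683299,  0.82598868, -0.33500573]), 'tvec': array([-0.44364257, -0.2372501 ,  1.24171473]), 'shot': 1}
tall_plate_centre [(0.96, [309.0, 266.0], 910), (0.71, [229.0, 281.0], 517), (0.57, [181.0, 342.0], 1082)]
holder_seat [(0.62, [357.0, 196.0], 11154)]
shutter_tab [(0.67, [345.0, 173.0], 485)]
r
[... 184 characters left out ...]
1307)]
tip_box [(0.7, [360.0, 193.0], 10889), (0.6, [338.0, 364.0], 5407)]
top {'vfov': 53.467136959369235, 'cx': 320.17005485120404, 'cy': 237.72177730749124, 'rvec': array([ 2.0042749 , -2.16432103,  0.28819926]), 'tvec': array([0.02058383, 0.64516354, 0.8227473 ]), 'shot': 2}
tall_plate_centre [(0.89, [462.0, 264.0], 371), (0.76, [400.0, 288.0], 203), (0.44, [331.0, 258.0], 193)]
holder_seat [(0.88, [213.0, 305.0], 14474)]
shutter_tab [(0.93, [232.0, 308.0], 419), (0.35, [385.0, 289.0], 119)]
rack [(0.84, [399.0, 287.0], 2593)]
photometer [(0.58, [214.0, 309.0], 14256)]
square_a_centre [(0.48, [419.0, 280.0], 162)]
bottle [(0.8, [242.0, 198.0], 777)]
tip_box [(0.85, [379.0, 183.0], 2608)]
```

View pics/scene.png

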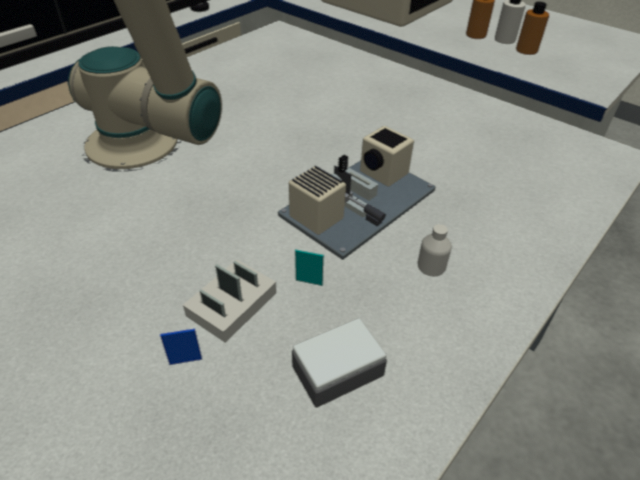

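View pics/top.png

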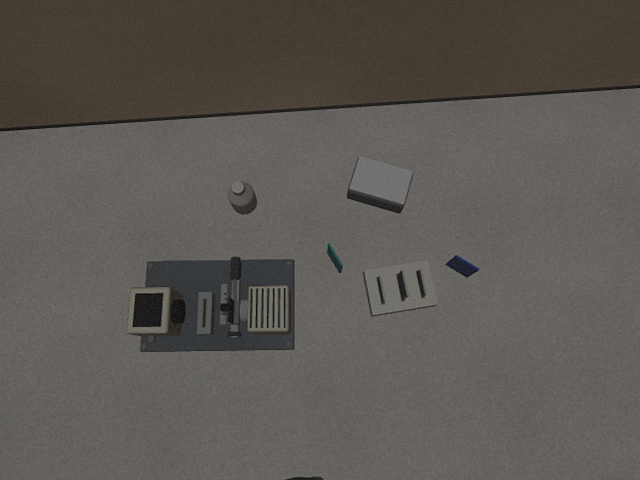

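The scene has the rack with three grey plates. The tallest is the middle one, at scene (229,281) and top (400,288). The blue plate is at scene (181,342) and top (462,264), and the turquoise one at scene (309,266) and top (333,258). Photometer in the top view: lamp (louvred) at (268,309), tab (228,308), slot (205,313), detector (150,311).

Candidates for the tall plate:
- turquoise, scene (309,266): rejected by colour
- blue, scene (181,342): rejected by colour
- grey middle, scene (229,281): tallest, **chosen**
- grey outer squares, scene (213,302) and (246,272): shorter, rejected

Next I'll work out coarse positions.

```bash
cat >> h.py <<'E'
def K(i):
    f=240/np.tan(np.radians(i["vfov"])/2); return np.array([[f,0,i["cx"]],[0,f,i["cy"]],[0,0,1.]])
from scipy.spatial.transform import Rotation as R
def ext(i,pose=None):  # world->cam R,t
    if "rvec" in i: return cv2.Rodrigues(np.array(i["rvec"]))[0],np.array(i["tvec"])
    p,q=pose; T=np.eye(4);T[:3,:3]=R.from_quat(np.r_[q[1:],q[0]]).as_matrix();T[:3,3]=p
    M=np.linalg.inv(T@np.array(i["hand_eye"])); return M[:3,:3],M[:3,3]
def ray(i,px,pose=None):
    r,t=ext(i,pose); d=r.T@np.linalg.solve(K(i),np.r_[px,1.]); return -r.T@t,d/np.linalg.norm(d)
def atz(i,px,z,pose=None):
    c,d=ray(i,px,pose); return c+d*(z-c[2])/d[2]
def tri(rays):
    A=sum(np.eye(3)-np.outer(d,d) for c,d in rays); b=sum((np.eye(3)-np.outer(d,d))@c for c,d in rays)
    x=np.linalg.solve(A,b); return x,[1e3*np.linalg.norm((np.eye(3)-np.outer(d,d))@(x-c)) for c,d in rays]
def proj(i,X,pose=None):
    r,t=ext(i,pose); p=K(i)@(r@np.array(X)+t); return p[:2]/p[2]
E
python3 - <<'E'
from h import *
import pickle,rig;ims=pickle.load(open("ims.pkl","rb"));s,t=ims["scene"],ims["top"]
print(type(tips_ahead), tips_ahead() if callable(tips_ahead) else tips_ahead)
for n,a,b in [("tall",(229,281),(400,288)),("tab",(345,173),(229,308))]:
    print(n,tri([ray(s,a),ray(t,b)]))
for p in [(364,269),(433,261),(437,306),(372,314)]: print("rack",atz(t,p,.03))
for p in [(147,261),(295,260),(294,351),(141,351)]: print("base",atz(t,p,.014))
print("slot",atz(t,(205,313),.044))
w=get_state();i=get_image("wrist");print(i["hand_eye"],i["vfov"],i["cx"],i["cy"])
E
```

```text
<class 'float'> 0.011
tall (array([ 0.54256836, -0.17545734,  0.04982747]), [np.float64(0.13177556043017977), np.float64(0.1317755604302327)])
tab (array([0.52589979, 0.14927552, 0.0843368 ]), [np.float64(1.5886618833464576), np.float64(1.5886618833466961)])
rack [ 0.58875027 -0.11224947  0.03      ]
rack [ 0.59438908 -0.25156975  0.03      ]
rack [ 0.50468918 -0.24693273  0.03      ]
rack [ 0.49899892 -0.11878521  0.03      ]
base [0.64210983 0.32437105 0.014     ]
base [0.62114711 0.02417308 0.014     ]
base [0.44133875 0.03748809 0.014     ]
base [0.46409265 0.33283534 0.014     ]
slot [0.52406283 0.20139922 0.044     ]
[[ 9.99999995e-01  3.44306098e-05  8.93197656e-05 -1.22294483e-03]
 [-5.70566447e-05  9.63600577e-01  2.67346078e-01 -6.85845587e-02]
 [-7.68636891e-05 -2.67346082e-01  9.63600574e-01 -1.32033286e-01]
 [ 0.00000000e+00  0.00000000e+00  0.00000000e+00  1.00000000e+00]] 71.44433419266704 312.67356271308614 231.57589559981187
```

>>> {"fn": "play_rows", "kwargs": {"series": [{"fingers":-1,"dx":22,"dy":28,"dz":0,"turn":0.085},{"fingers":-1,"dx":22,"dy":28,"dz":0,"turn":0.085},{"fingers":-1,"dx":22,"dy":28,"dz":0,"turn":0.085},{"fingers":-1,"dx":22,"dy":28,"dz":0,"turn":0.085},{"fingers":-1,"dx":22,"dy":28,"dz":0,"turn":0.085},{"fingers":-1,"dx":22,"dy":28,"dz":0,"turn":0.085},{"fingers":-1,"dx":22,"dy":28,"dz":0,"turn":0.085},{"fingers":-1,"dx":22,"dy":28,"dz":0,"turn":0.085},{"fingers":-1,"dx":22,"dy":28,"dz":0,"turn":0.085},{"fingers":-1,"dx":22,"dy":28,"dz":0,"turn":0.085},{"fingers":-1,"dx":22,"dy":28,"dz":0,"turn":0.085},{"fingers":-1,"dx":22,"dy":28,"dz":0,"turn":0.085},{"fingers":-1,"dx":22,"dy":28,"dz":0,"turn":0.085},{"fingers":-1,"dx":22,"dy":0,"dz":0,"turn":0.085}]}}

```text
clock: 2.12
position: [0.5337, -0.152, 0.2436]
ee_rot: [0.001, 1.0, 0.03, 0.004]
contact_force: [0.3, 0.2, 0.1]
width: 0.0851
```

Run:
```python
from h import *
import pickle
s=get_state();i=get_image("wrist");i["pose"]=(s["position"],s["ee_rot"]);print(s["clock"],s["position"],s["qd"].max(),s["ee_rot"])
pickle.dump(i,open("w1.pkl","wb"));save(i,"w1",None,1.25)
```

```text
2.1167 [ 0.53373101 -0.15198535  0.24362344] 0.4051674176895188 [9.34290531e-04 9.99542722e-01 2.99342799e-02 4.17298870e-03]
```

View pics/w1.png

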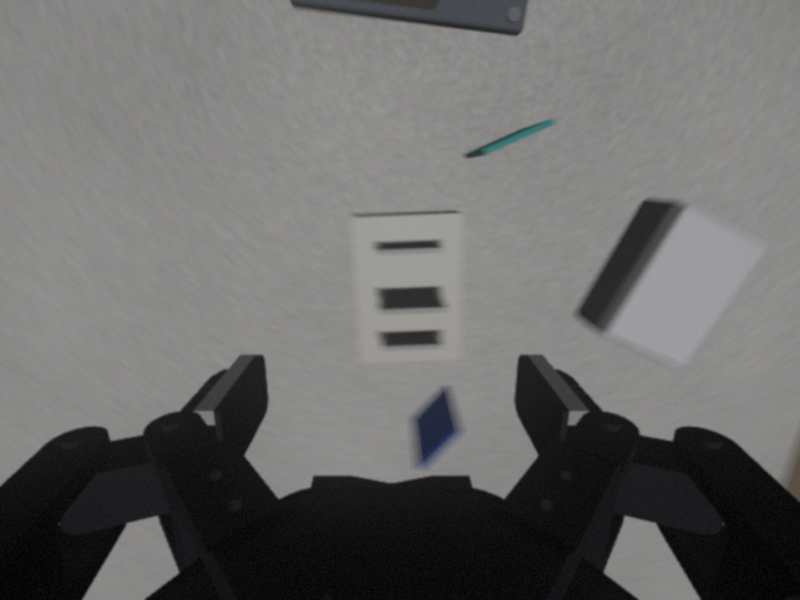

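The wrist view is blurred because the arm was still moving. It shows the rack with the middle plate leaning outward furthest, at about (410,298) in the enlarged picture, which confirms it is the tallest. I'll go closer and take two settled views.

>>> {"fn": "play_rows", "kwargs": {"series": [{"fingers":-1,"dx":3,"dy":-15,"dz":-30,"turn":0.05},{"fingers":-1,"dx":3,"dy":-15,"dz":-30,"turn":0.04},{"fingers":-1,"dx":3,"dy":-15,"dz":-30},{"fingers":-1},{"fingers":-1},{"fingers":-1}]}}

```text
invalid input at $.series[2]: expected keys fingers, dx, dy, dz, turn
```

```bash
cat >> h.py <<'E'
import pickle
def wshot(n):
    s=get_state();i=get_image("wrist");i["pose"]=(s["position"],s["ee_rot"])
    x=R.from_quat(np.r_[s["ee_rot"][1:],s["ee_rot"][0]]).as_matrix()
    print(s["clock"],np.round(s["position"],4),"qd",round(abs(s["qd"]).max(),3),"yaw",round(np.arctan2(x[1,0],x[0,0]),4),"z",np.round(x[:,2],3),"F",np.round(s["contact_force"],1),s["width"])
    pickle.dump(i,open(n+".pkl","wb")); return i
E
python3 -c "
from h import *
wshot('w2')"
```

```text
2.1667 [ 0.5391 -0.1546  0.2434] qd 0.141 yaw 0.0632 z [ 0.015 -0.004 -1.   ] F [ 5.5 -0.3 -0. ] 0.08541342768061491
```

>>> {"fn": "play_rows", "kwargs": {"series": [{"fingers":-1,"dy":25},{"fingers":-1,"dy":25},{"fingers":-1},{"fingers":-1},{"fingers":-1}]}}

```text
invalid input at $.series[0]: expected keys fingers, dx, dy, dz, turn
```

```bash
python3 -c "
from h import *
wshot('w3')
a,b=[pickle.load(open(n+'.pkl','rb'))['pixels'] for n in('w2','w3')]
v=np.hstack([a[60:420,180:460],b[60:420,180:460]])[:,:,::-1]
cv2.imwrite('pics/w23.png',cv2.resize(v,None,fx=1.42,fy=1.42,interpolation=cv2.INTER_CUBIC))"
```

```text
2.2167 [ 0.5367 -0.1561  0.2432] qd 0.052 yaw 0.0565 z [ 0.011 -0.006 -1.   ] F [ 0.1 -0.7 -0.4] 0.08551502430228594
```

View pics/w23.png

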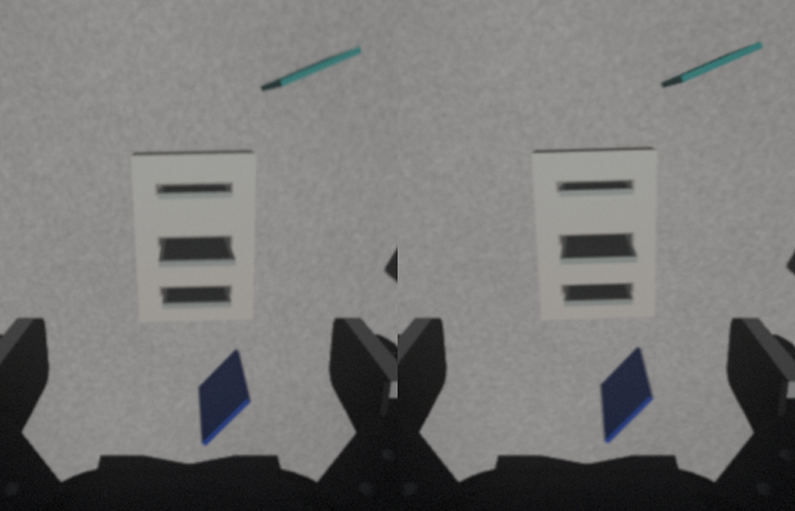

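The close crop confirms the choice: the middle grey plate is clearly taller than the two squares, and the blue and turquoise plates lie apart from it. Every row needs all its keys, so I'll resend the moves.

>>> {"fn": "play_rows", "kwargs": {"series": [{"fingers":-1,"dx":3,"dy":-12,"dz":-30,"turn":-0.01},{"fingers":-1,"dx":3,"dy":-12,"dz":-30,"turn":0},{"fingers":-1,"dx":3,"dy":-12,"dz":-30,"turn":0},{"fingers":-1,"dx":0,"dy":0,"dz":0,"turn":0},{"fingers":-1,"dx":0,"dy":0,"dz":0,"turn":0},{"fingers":-1,"dx":0,"dy":0,"dz":0,"turn":0}]}}

```text
clock: 2.77
position: [0.5399, -0.1962, 0.1535]
ee_rot: [0.004, 1.0, 0.017, 0.005]
contact_force: [0.0, 0.1, -0.2]
width: 0.0854
```

```bash
python3 -c "
from h import *
wshot('w2')"
```

```text
2.7667 [ 0.5399 -0.1962  0.1535] qd 0.021 yaw 0.0341 z [ 0.009 -0.008 -1.   ] F [ 0.   0.1 -0.2] 0.08536357238348971
```

>>> {"fn": "play_rows", "kwargs": {"series": [{"fingers":-1,"dx":0,"dy":25,"dz":0,"turn":0},{"fingers":-1,"dx":0,"dy":25,"dz":0,"turn":0},{"fingers":-1,"dx":0,"dy":0,"dz":0,"turn":0},{"fingers":-1,"dx":0,"dy":0,"dz":0,"turn":0},{"fingers":-1,"dx":0,"dy":0,"dz":0,"turn":0}]}}

```text
clock: 3.23
position: [0.5433, -0.146, 0.1637]
ee_rot: [0.007, 1.0, 0.016, 0.012]
contact_force: [-0.9, -0.4, -0.0]
width: 0.0853
```

```bash
python3 -c "
from h import *
wshot('w3')
a,b=[pickle.load(open(n+'.pkl','rb'))['pixels'] for n in('w2','w3')]
v=np.hstack([a[60:420,180:460],b[60:420,180:460]])[:,:,::-1]
cv2.imwrite('pics/w23b.png',cv2.resize(v,None,fx=1.42,fy=1.42,interpolation=cv2.INTER_CUBIC))"
```

```text
3.2333 [ 0.5433 -0.146   0.1637] qd 0.021 yaw 0.0321 z [ 0.025 -0.014 -1.   ] F [-0.9 -0.4 -0. ] 0.08531406487182297
```

View pics/w23b.png

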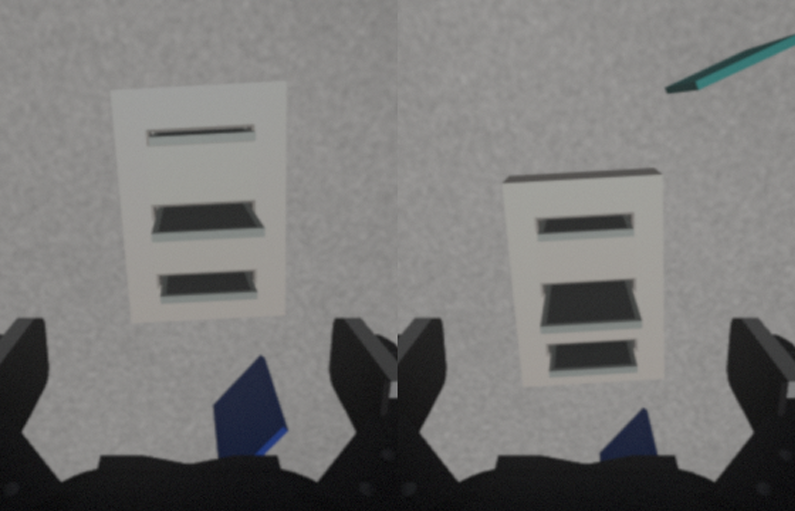

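```bash
python3 -c "
from h import *
a,b=[pickle.load(open(n+'.pkl','rb'))['pixels'] for n in('w2','w3')]
f=lambda p:cv2.resize(cv2.convertScaleAbs(p[:,:,::-1],alpha=1.3),None,fx=8,fy=8,interpolation=cv2.INTER_CUBIC)
v=np.vstack([f(a[192:230,280:372]),f(b[252:292,272:364])])
cv2.imwrite('pics/z.png',v);print(v.shape)"
```

```text
(624, 736, 3)
```

View pics/z.png

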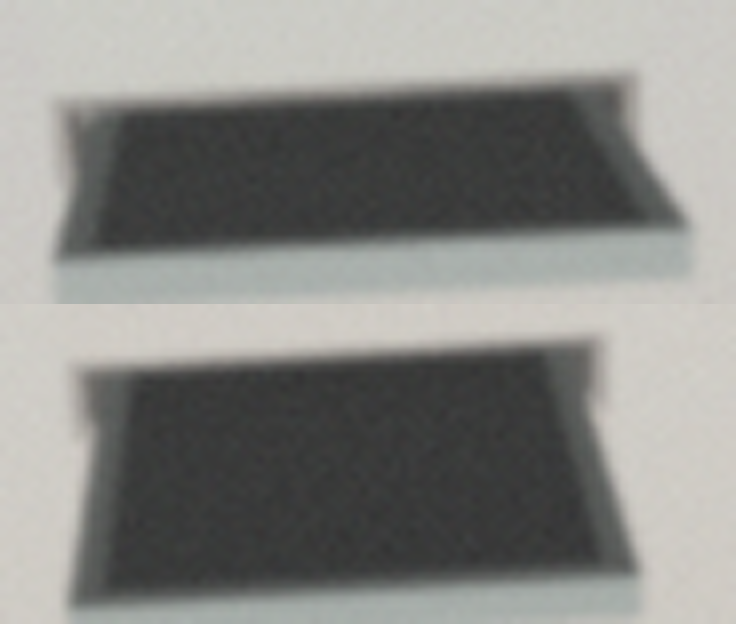

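```bash
python3 -c "
from h import *
a,b=[pickle.load(open(n+'.pkl','rb')) for n in('w2','w3')]
f=lambda u,v,x,y:((u+.5)/8-.5+x,(v+.5)/8-.5+y)
A=lambda u,v:ray(a,f(u,v,280,192),a['pose']); B=lambda u,v:ray(b,f(u,v,272,252),b['pose'])
L=tri([A(56,260),B(70,303)]);Rr=tri([A(690,228),B(638,269)])
print(L,Rr,Rr[0]-L[0]); d=Rr[0]-L[0];print('yaw',np.arctan2(d[1],d[0]),(L[0]+Rr[0])/2)
l=tri([A(57,101),B(76,66)]);r=tri([A(636,75),B(604,36)]);print('groove',l,r)
for i,F in((a,lambda u,v:atz(a,f(u,v,280,192),.083,a['pose'])),):print(F(56,260),F(690,228))
F=lambda u,v:atz(b,f(u,v,272,252),.083,b['pose']);print(F(70,303),F(638,269))
"
```

```text
(array([ 0.52417721, -0.17929679,  0.08333744]), [np.float64(0.05664332377502213), np.float64(0.05664332377495478)]) (array([ 0.57350259, -0.17525726,  0.08291991]), [np.float64(0.010125873828377738), np.float64(0.010125873828315658)]) [ 0.04932537  0.00403953 -0.00041753]
yaw 0.08171330191846143 [ 0.5488399  -0.17727702  0.08312867]
groove (array([ 0.52116189, -0.1767394 ,  0.03347388]), [np.float64(0.2700120105515825), np.float64(0.27001201055146984)]) (array([ 0.57656659, -0.17276039,  0.03174385]), [np.float64(0.1535468310353451), np.float64(0.15354683103536224)])
[ 0.52409931 -0.17938595  0.083     ] [ 0.57347775 -0.17523663  0.083     ]
[ 0.52421168 -0.1794625   0.083     ] [ 0.57349947 -0.17522091  0.083     ]
```

The chosen plate's top corners triangulate to z = 0.083, matching the text. Its centre is at (0.549, -0.179) with yaw 0.08. I'll move over it slowly.

>>> {"fn": "play_rows", "kwargs": {"series": [{"fingers":-1,"dx":1,"dy":-6,"dz":-7,"turn":0.008},{"fingers":-1,"dx":1,"dy":-6,"dz":-7,"turn":0.008},{"fingers":-1,"dx":1,"dy":-6,"dz":-7,"turn":0.008},{"fingers":-1,"dx":1,"dy":-6,"dz":-7,"turn":0.008},{"fingers":-1,"dx":1,"dy":-6,"dz":-7,"turn":0.008},{"fingers":-1,"dx":1,"dy":-3,"dz":-4,"turn":0.008},{"fingers":-1,"dx":0,"dy":0,"dz":0,"turn":0},{"fingers":-1,"dx":0,"dy":0,"dz":0,"turn":0}]}}

```text
clock: 3.95
position: [0.5497, -0.187, 0.1198]
ee_rot: [0.007, 0.999, 0.04, 0.012]
contact_force: [-0.8, -0.0, 0.2]
width: 0.0854
```

```bash
cat > st.py <<'E'
from h import *
s=get_state();x=R.from_quat(np.r_[s["ee_rot"][1:],s["ee_rot"][0]]).as_matrix()
print(s["clock"],np.round(s["position"],4),"qd",round(abs(s["qd"]).max(),3),"yaw",round(np.arctan2(x[1,0],x[0,0]),4),"z",np.round(x[:,2],4),"F",np.round(s["contact_force"],1),"M",np.round(s["moment"],2),round(s["width"],4))
E
python3 st.py
```

```text
3.95 [ 0.5497 -0.187   0.1198] qd 0.021 yaw 0.0806 z [ 0.0252 -0.0139 -0.9996] F [-0.8 -0.   0.2] M [0.01 0.   0.02] 0.0854
```

The tool is tilted by about 1.6°, left over from the fast rows. I'll see whether a fast reverse row undoes it.

>>> {"fn": "play_rows", "kwargs": {"series": [{"fingers":-1,"dx":0,"dy":0,"dz":20,"turn":0},{"fingers":-1,"dx":0,"dy":-25,"dz":0,"turn":0},{"fingers":-1,"dx":0,"dy":-25,"dz":0,"turn":0},{"fingers":-1,"dx":0,"dy":0,"dz":0,"turn":0},{"fingers":-1,"dx":0,"dy":0,"dz":0,"turn":0},{"fingers":-1,"dx":0,"dy":0,"dz":0,"turn":0}]}}

```text
clock: 4.45
position: [0.5496, -0.2371, 0.1403]
ee_rot: [0.006, 0.999, 0.041, 0.012]
contact_force: [1.0, -0.3, 0.8]
width: 0.0854
```

```bash
python3 st.py
```

```text
4.45 [ 0.5496 -0.2371  0.1403] qd 0.014 yaw 0.0819 z [ 0.0238 -0.0117 -0.9996] F [ 1.  -0.3  0.8] M [-0.05 -0.01  0.  ] 0.0854
```

>>> {"fn": "play_rows", "kwargs": {"series": [{"fingers":-1,"dx":0,"dy":7,"dz":0,"turn":0},{"fingers":-1,"dx":0,"dy":7,"dz":0,"turn":0},{"fingers":-1,"dx":0,"dy":7,"dz":0,"turn":0},{"fingers":-1,"dx":0,"dy":7,"dz":0,"turn":0},{"fingers":-1,"dx":0,"dy":7,"dz":0,"turn":0},{"fingers":-1,"dx":0,"dy":7,"dz":0,"turn":0},{"fingers":-1,"dx":0,"dy":0,"dz":0,"turn":0},{"fingers":-1,"dx":0,"dy":0,"dz":0,"turn":0}]}}

```text
clock: 5.12
position: [0.5484, -0.1846, 0.14]
ee_rot: [0.005, 0.999, 0.043, 0.011]
contact_force: [0.3, -0.2, 0.1]
width: 0.0854
```

```bash
python3 st.py
```

```text
5.1167 [ 0.5484 -0.1846  0.14  ] qd 0.021 yaw 0.0869 z [ 0.0219 -0.0083 -0.9997] F [ 0.3 -0.2  0.1] M [ 0.03 -0.   -0.02] 0.0854
```

>>> {"fn": "play_rows", "kwargs": {"series": [{"fingers":-1,"dx":0.5,"dy":4.5,"dz":0,"turn":-0.005},{"fingers":-1,"dx":0,"dy":0,"dz":-8,"turn":0},{"fingers":-1,"dx":0,"dy":0,"dz":-8,"turn":0},{"fingers":-1,"dx":0,"dy":0,"dz":-8,"turn":0},{"fingers":-1,"dx":0,"dy":0,"dz":0,"turn":0},{"fingers":-1,"dx":0,"dy":0,"dz":0,"turn":0}]}}

```text
clock: 5.62
position: [0.5488, -0.1803, 0.113]
ee_rot: [0.005, 0.999, 0.04, 0.011]
contact_force: [-0.5, 1.1, 0.3]
width: 0.0851
```

```bash
python3 st.py
```

```text
5.6167 [ 0.5488 -0.1803  0.113 ] qd 0.023 yaw 0.0809 z [ 0.0214 -0.0089 -0.9997] F [-0.5  1.1  0.3] M [0.01 0.01 0.07] 0.0851
```

>>> {"fn": "play_rows", "kwargs": {"series": [{"fingers":-1,"dx":0,"dy":0.5,"dz":-7,"turn":0},{"fingers":-1,"dx":0,"dy":0.5,"dz":-7,"turn":0},{"fingers":-1,"dx":0,"dy":0,"dz":-7,"turn":0},{"fingers":-1,"dx":0,"dy":0,"dz":-7,"turn":0},{"fingers":-1,"dx":0,"dy":0,"dz":-7,"turn":0},{"fingers":-1,"dx":0,"dy":0,"dz":-7,"turn":0},{"fingers":-1,"dx":0,"dy":0,"dz":-7,"turn":0},{"fingers":-1,"dx":0,"dy":0,"dz":-4,"turn":0},{"fingers":-1,"dx":0,"dy":0,"dz":0,"turn":0},{"fingers":-1,"dx":0,"dy":0,"dz":0,"turn":0}]}}

```text
clock: 6.45
position: [0.5481, -0.1797, 0.0527]
ee_rot: [0.004, 0.999, 0.04, 0.009]
contact_force: [0.2, -0.4, 0.4]
width: 0.0855
```

```bash
python3 st.py
```

```text
6.45 [ 0.5481 -0.1797  0.0527] qd 0.01 yaw 0.0797 z [ 0.019  -0.008  -0.9998] F [ 0.2 -0.4  0.4] M [-0.01  0.01 -0.02] 0.0855
```

>>> {"fn": "play_rows", "kwargs": {"series": [{"fingers":-1,"dx":0.7,"dy":0.3,"dz":2.5,"turn":0},{"fingers":-1,"dx":0,"dy":0,"dz":0,"turn":0},{"fingers":-0.3,"dx":0,"dy":0,"dz":0,"turn":0},{"fingers":0,"dx":0,"dy":0,"dz":0,"turn":0},{"fingers":0.3,"dx":0,"dy":0,"dz":0,"turn":0},{"fingers":0.6,"dx":0,"dy":0,"dz":0,"turn":0},{"fingers":1,"dx":0,"dy":0,"dz":0,"turn":0},{"fingers":1,"dx":0,"dy":0,"dz":0,"turn":0},{"fingers":1,"dx":0,"dy":0,"dz":0,"turn":0},{"fingers":1,"dx":0,"dy":0,"dz":0,"turn":0},{"fingers":1,"dx":0,"dy":0,"dz":0,"turn":0},{"fingers":1,"dx":0,"dy":0,"dz":0,"turn":0}], "squeeze": 30}}

```text
clock: 7.45
position: [0.55, -0.1798, 0.0573]
ee_rot: [0.005, 0.999, 0.04, 0.011]
contact_force: [-0.2, 0.4, -0.0]
width: 0.0491
```

```bash
python3 st.py
```

```text
7.45 [ 0.55   -0.1798  0.0573] qd 0.003 yaw 0.0799 z [ 0.0226 -0.0096 -0.9997] F [-0.2  0.4 -0. ] M [-0.01  0.04 -0.01] 0.0491
```

>>> {"fn": "play_rows", "kwargs": {"series": [{"fingers":1,"dx":0,"dy":0,"dz":4,"turn":0},{"fingers":1,"dx":0,"dy":0,"dz":6,"turn":0},{"fingers":1,"dx":0,"dy":0,"dz":8,"turn":0},{"fingers":1,"dx":0,"dy":0,"dz":10,"turn":0},{"fingers":1,"dx":0,"dy":0,"dz":10,"turn":0},{"fingers":1,"dx":0,"dy":0,"dz":10,"turn":0},{"fingers":1,"dx":0,"dy":0,"dz":10,"turn":0},{"fingers":1,"dx":0,"dy":0,"dz":10,"turn":0},{"fingers":1,"dx":0,"dy":0,"dz":10,"turn":0},{"fingers":1,"dx":0,"dy":0,"dz":10,"turn":0},{"fingers":1,"dx":0,"dy":0,"dz":10,"turn":0},{"fingers":1,"dx":0,"dy":0,"dz":10,"turn":0},{"fingers":1,"dx":0,"dy":0,"dz":10,"turn":0},{"fingers":1,"dx":0,"dy":0,"dz":10,"turn":0},{"fingers":1,"dx":0,"dy":0,"dz":8,"turn":0},{"fingers":1,"dx":0,"dy":0,"dz":4,"turn":0},{"fingers":1,"dx":0,"dy":0,"dz":0,"turn":0},{"fingers":1,"dx":0,"dy":0,"dz":0,"turn":0}]}}

```text
clock: 8.95
position: [0.5513, -0.1803, 0.222]
ee_rot: [0.009, 0.999, 0.04, 0.018]
contact_force: [-0.1, 0.0, -0.8]
width: 0.0493
```

```bash
python3 st.py
```

```text
8.95 [ 0.5513 -0.1803  0.222 ] qd 0.011 yaw 0.0803 z [ 0.0377 -0.0166 -0.9992] F [-0.1  0.  -0.8] M [-0.01  0.02  0.03] 0.0493
```

>>> {"fn": "play_rows", "kwargs": {"series": [{"fingers":1,"dx":0,"dy":5,"dz":-1,"turn":0},{"fingers":1,"dx":-1.5,"dy":10,"dz":-1,"turn":-0.008},{"fingers":1,"dx":-1.5,"dy":15,"dz":-1,"turn":-0.008},{"fingers":1,"dx":-1.5,"dy":15,"dz":-1,"turn":-0.008},{"fingers":1,"dx":-1.5,"dy":15,"dz":-1,"turn":-0.008},{"fingers":1,"dx":-1.5,"dy":15,"dz":-1,"turn":-0.008},{"fingers":1,"dx":-1.5,"dy":15,"dz":-1,"turn":-0.008},{"fingers":1,"dx":-1.5,"dy":15,"dz":-1,"turn":-0.008},{"fingers":1,"dx":-1.5,"dy":15,"dz":-1,"turn":-0.008},{"fingers":1,"dx":-1.5,"dy":15,"dz":-1,"turn":-0.008},{"fingers":1,"dx":-1.5,"dy":15,"dz":0,"turn":-0.008},{"fingers":1,"dx":-1.5,"dy":15,"dz":0,"turn":-0.008},{"fingers":1,"dx":-1.5,"dy":15,"dz":0,"turn":-0.008},{"fingers":1,"dx":-1.5,"dy":15,"dz":0,"turn":-0.008},{"fingers":1,"dx":-1.5,"dy":15,"dz":0,"turn":-0.008},{"fingers":1,"dx":-1.5,"dy":15,"dz":0,"turn":-0.008},{"fingers":1,"dx":-1.5,"dy":10,"dz":0,"turn":-0.008},{"fingers":1,"dx":0,"dy":5,"dz":0,"turn":0},{"fingers":1,"dx":0,"dy":0,"dz":0,"turn":0},{"fingers":1,"dx":0,"dy":0,"dz":0,"turn":0}]}}

```text
clock: 10.62
position: [0.5089, 0.0867, 0.1951]
ee_rot: [0.004, 1.0, -0.028, 0.0]
contact_force: [-0.7, -0.2, -0.9]
width: 0.0493
```

```bash
python3 -c "
from h import *
wshot('p1')"
```

```text
10.6167 [0.5089 0.0867 0.1951] qd 0.016 yaw -0.0568 z [ 0.001 -0.008 -1.   ] F [-0.7 -0.2 -0.9] 0.049336837881798774
```

>>> {"fn": "play_rows", "kwargs": {"series": [{"fingers":1,"dx":0,"dy":8,"dz":0,"turn":-0.01},{"fingers":1,"dx":0,"dy":12,"dz":0,"turn":-0.01},{"fingers":1,"dx":0,"dy":12,"dz":0,"turn":0},{"fingers":1,"dx":0,"dy":6,"dz":0,"turn":0},{"fingers":1,"dx":0,"dy":0,"dz":0,"turn":0},{"fingers":1,"dx":0,"dy":0,"dz":0,"turn":0}]}}

```text
clock: 11.17
position: [0.5093, 0.1229, 0.1945]
ee_rot: [0.005, 0.999, -0.041, -0.0]
contact_force: [-0.5, 0.0, -0.6]
width: 0.049
```

```bash
python3 -c "
from h import *
wshot('p2')
a,b=[pickle.load(open(n+'.pkl','rb'))['pixels'] for n in('p1','p2')]
v=np.hstack([a[:480,130:530],b[:480,130:530]])[:,:,::-1]
cv2.imwrite('pics/p12.png',v)"
```

```text
11.1667 [0.5093 0.1229 0.1945] qd 0.006 yaw -0.0816 z [-0.001 -0.01  -1.   ] F [-0.5  0.  -0.6] 0.04904380422635132
```

View pics/p12.png

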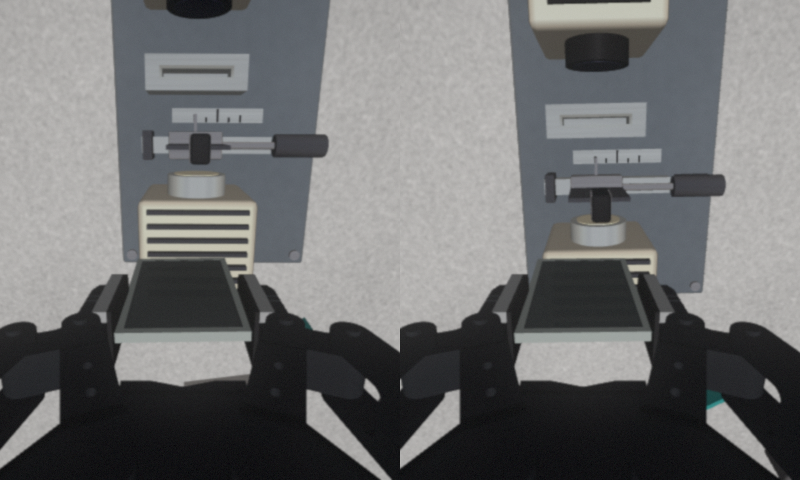

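The photometer is clear in both views, and the shutter is shut with its pointer at the left end tick. In p1 the slot is at about (327,72) and the tab at (330,148). In p2 the slot is at about (326,120) and the tab at (331,205). The plate is held by its edges only. I'll zoom in on the slot.

```bash
python3 -c "
from h import *
a,b=[pickle.load(open(n+'.pkl','rb'))['pixels'] for n in('p1','p2')]
f=lambda p:cv2.resize(cv2.convertScaleAbs(p[:,:,::-1],alpha=1.5),None,fx=7,fy=7,interpolation=cv2.INTER_CUBIC)
v=np.vstack([f(a[50:92,270:384]),f(b[98:140,270:384])])
cv2.imwrite('pics/slot.png',v);print(v.shape)"
```

```text
(588, 798, 3)
```

View pics/slot.png

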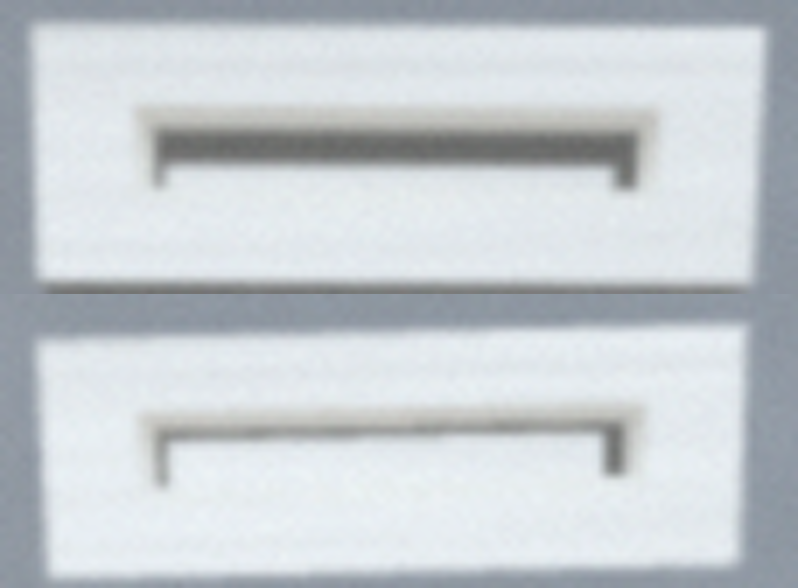

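```bash
cat > slot.py <<'E'
from h import *
a,b=[pickle.load(open(n+'.pkl','rb')) for n in('p1','p2')]
f=lambda u,v,y:((u+.5)/7-.5+270,(v+.5)/7-.5+y)
P=[((30,24),(37,46)),((768,25),(748,30)),((755,286),(738,273)),((38,285),(48,284))]
from scipy.optimize import least_squares
obs=[(i,f(*p[k],(50,98)[k]),c) for p,c in zip(P,[(-40,13),(40,13),(40,-13),(-40,-13)]) for k,i in((0,a),(1,b))]
for p in P: print(tri([ray(a,f(*p[0],50),a['pose']),ray(b,f(*p[1],98),b['pose'])]))
def res(q):
    c,s=np.cos(q[3]),np.sin(q[3]); o=[]
    for i,px,(u,v) in obs: o+=list(proj(i,[q[0]+(c*u-s*v)/1e3,q[1]+(s*u+c*v)/1e3,q[2]],i['pose'])-px)
    return o
r=least_squares(res,[.52,.2,.044,-.07],x_scale=[.01]*3+[.1]);print("block top",r.x,np.round(r.fun,1))
# held plate: PnP later
E
python3 slot.py
python3 -c "
from h import *
b=pickle.load(open('p2.pkl','rb'))
v=cv2.resize(cv2.convertScaleAbs(b['pixels'][252:344,240:388,::-1],alpha=1.5),None,fx=5,fy=5,interpolation=cv2.INTER_CUBIC)
a=cv2.resize(cv2.convertScaleAbs(b['pixels'][140:210,260:408,::-1],alpha=1.7),None,fx=5,fy=5,interpolation=cv2.INTER_CUBIC)[:140]
cv2.imwrite('pics/held.png',v);print(v.shape)"
```

```text
(array([0.4874429 , 0.21909088, 0.04528513]), [np.float64(0.145430687818776), np.float64(0.1454306878190463)])
(array([0.56705807, 0.21412726, 0.04698412]), [np.float64(0.03631491420851444), np.float64(0.03631491420826779)])
(array([0.5654453 , 0.18806836, 0.04655526]), [np.float64(0.16216488683860616), np.float64(0.162164886838357)])
(array([0.48551307, 0.19333349, 0.04141626]), [np.float64(0.029441953134753906), np.float64(0.029441953134872384)])
block top [ 0.5265926   0.20365065  0.04547268 -0.06044123] [ 0.2  0.  -0.2  0.  -0.   0.3 -0.1  0.  -0.1 -0.1  0.3 -0.3 -0.  -0.4
 -0.1  0.3]
(460, 740, 3)
```

View pics/held.png

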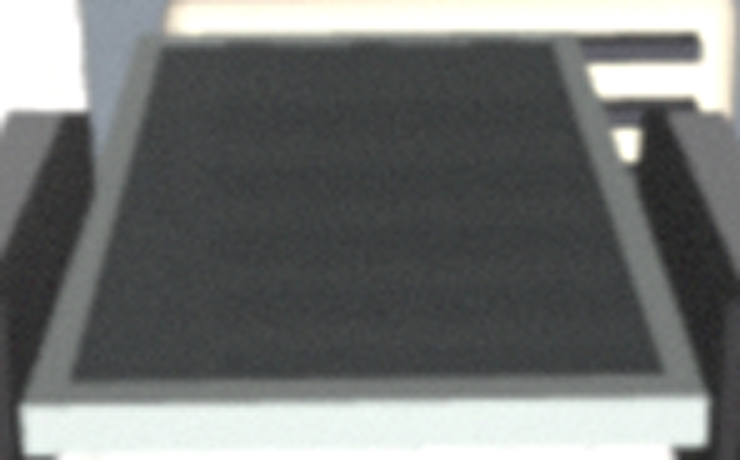

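```bash
cat > held.py <<'E'
from h import *
b=pickle.load(open('p2.pkl','rb'));g=lambda u,v:((u+.5)/5-.5+240,(v+.5)/5-.5+252)
px=np.array([g(137,36),g(577,36),g(708,397),g(22,404)])
obj=np.array([(-25,2,-37.5),(25,2,-37.5),(25,2,37.5),(-25,2,37.5)])/1e3
ok,rv,tv=cv2.solvePnP(obj,px,K(b),None,flags=cv2.SOLVEPNP_ITERATIVE)
e=cv2.projectPoints(obj,rv,tv,K(b),None)[0][:,0]-px;print(np.round(e,2).tolist())
r,t=ext(b,b['pose']);M=r.T@cv2.Rodrigues(rv)[0];c=r.T@(tv[:,0]-t)
print('centre',c,'bottom',c-M[:,2]*.0375,'yaw',np.arctan2(M[1,0],M[0,0]),'zaxis',M[:,2],'xaxis',M[:,0])
print('tcp',b['pose'][0])
E
python3 held.py
```

```text
[[0.79, 0.19], [-0.84, -0.26], [0.31, 0.17], [-0.29, -0.13]]
centre [0.50910575 0.1228976  0.18206172] bottom [0.50862499 0.12282115 0.14456488] yaw -0.08094329338715951 zaxis [0.01282018 0.00203873 0.99991574] xaxis [ 0.99664659 -0.0808485  -0.01261343]
tcp [0.50931051 0.12293519 0.19447008]
```

>>> {"fn": "play_rows", "kwargs": {"series": [{"fingers":1,"dx":1,"dy":5,"dz":0,"turn":0.003},{"fingers":1,"dx":2.5,"dy":11,"dz":0,"turn":0.003},{"fingers":1,"dx":3,"dy":14,"dz":0,"turn":0.003},{"fingers":1,"dx":3,"dy":14,"dz":0,"turn":0.003},{"fingers":1,"dx":3,"dy":14,"dz":0,"turn":0.003},{"fingers":1,"dx":3,"dy":12,"dz":0,"turn":0.003},{"fingers":1,"dx":2,"dy":8,"dz":0,"turn":0.002},{"fingers":1,"dx":1,"dy":4,"dz":0,"turn":0},{"fingers":1,"dx":0,"dy":0,"dz":0,"turn":0},{"fingers":1,"dx":0,"dy":0,"dz":0,"turn":0}]}}

```text
clock: 12.05
position: [0.5301, 0.215, 0.1941]
ee_rot: [0.005, 1.0, -0.029, 0.0]
contact_force: [-0.3, -0.3, 0.2]
width: 0.0494
```

```bash
python3 st.py
```

```text
12.05 [0.5301 0.215  0.1941] qd 0.013 yaw -0.0586 z [ 4.0e-04 -9.6e-03 -1.0e+00] F [-0.3 -0.3  0.2] M [-0.01  0.   -0.04] 0.0494
```

>>> {"fn": "play_rows", "kwargs": {"series": [{"fingers":1,"dx":-0.8,"dy":-3,"dz":0,"turn":0},{"fingers":1,"dx":-1,"dy":-4,"dz":0,"turn":-0.001},{"fingers":1,"dx":-0.8,"dy":-3,"dz":-3,"turn":0},{"fingers":1,"dx":0,"dy":-1,"dz":-8,"turn":0},{"fingers":1,"dx":0,"dy":0,"dz":-10,"turn":0},{"fingers":1,"dx":0,"dy":0,"dz":-10,"turn":0},{"fingers":1,"dx":0,"dy":0,"dz":-10,"turn":0},{"fingers":1,"dx":0,"dy":0,"dz":-10,"turn":0},{"fingers":1,"dx":0,"dy":0,"dz":-8,"turn":0},{"fingers":1,"dx":0,"dy":0,"dz":-6,"turn":0},{"fingers":1,"dx":0,"dy":0,"dz":-3,"turn":0},{"fingers":1,"dx":0,"dy":0,"dz":0,"turn":0},{"fingers":1,"dx":0,"dy":0,"dz":0,"turn":0}]}}

```text
clock: 13.13
position: [0.5243, 0.1983, 0.1166]
ee_rot: [0.006, 0.999, -0.032, -0.003]
contact_force: [-0.0, 0.8, -0.7]
width: 0.0493
```

```bash
python3 st.py
```

```text
13.1333 [0.5243 0.1983 0.1166] qd 0.008 yaw -0.0647 z [-0.0057 -0.0126 -0.9999] F [-0.   0.8 -0.7] M [ 0.02 -0.03 -0.  ] 0.0493
```

>>> {"fn": "play_rows", "kwargs": {"series": [{"fingers":1,"dx":1.6,"dy":3,"dz":0,"turn":0.003},{"fingers":1,"dx":0.8,"dy":1.2,"dz":0,"turn":0},{"fingers":1,"dx":0,"dy":0,"dz":0,"turn":0},{"fingers":1,"dx":0,"dy":0,"dz":0,"turn":0}]}}

```text
clock: 13.47
position: [0.5283, 0.2034, 0.118]
ee_rot: [0.006, 1.0, -0.031, -0.001]
contact_force: [-0.8, 0.2, -0.6]
width: 0.0493
```

```bash
python3 st.py
```

```text
13.4667 [0.5283 0.2034 0.118 ] qd 0.011 yaw -0.0612 z [-0.0023 -0.0116 -0.9999] F [-0.8  0.2 -0.6] M [0.02 0.02 0.04] 0.0493
```

>>> {"fn": "play_rows", "kwargs": {"series": [{"fingers":1,"dx":-0.5,"dy":0.3,"dz":-3,"turn":0},{"fingers":1,"dx":0,"dy":0,"dz":-4,"turn":0},{"fingers":1,"dx":0,"dy":0,"dz":-4,"turn":0},{"fingers":1,"dx":0,"dy":0,"dz":-2,"turn":0},{"fingers":1,"dx":0,"dy":0,"dz":0,"turn":0},{"fingers":1,"dx":0,"dy":0,"dz":0,"turn":0}]}}

```text
clock: 13.97
position: [0.5279, 0.204, 0.1043]
ee_rot: [0.006, 1.0, -0.03, -0.0]
contact_force: [-0.3, 0.8, -0.1]
width: 0.0495
```

```bash
python3 st.py; python3 -c "
from h import *
b=wshot('p3')
save(b,'p3',(240,140,400,350),2.8)"
```

```text
13.9667 [0.5279 0.204  0.1043] qd 0.006 yaw -0.0609 z [-9.000e-04 -1.140e-02 -9.999e-01] F [-0.3  0.8 -0.1] M [-0.01  0.01 -0.03] 0.0495
13.9667 [0.5279 0.204  0.1043] qd 0.006 yaw -0.0609 z [-0.001 -0.011 -1.   ] F [-0.3  0.8 -0.1] 0.04952279701381712
```

View pics/p3.png

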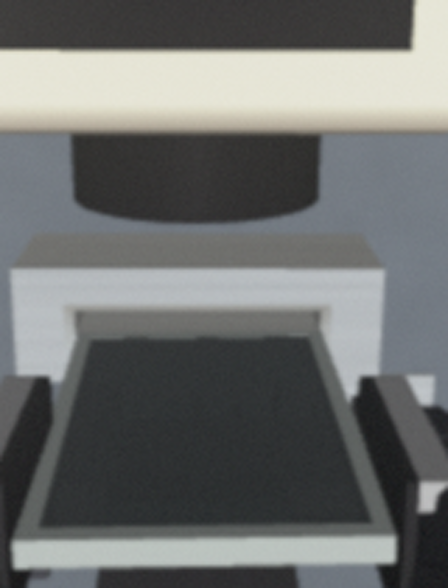

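The plate's lower edge spans columns 78–322 of the crop, centred over the slot mouth (65–330) and just above it. I'll lower slowly.

>>> {"fn": "play_rows", "kwargs": {"series": [{"fingers":1,"dx":-0.1,"dy":0,"dz":-3,"turn":0},{"fingers":1,"dx":0,"dy":0,"dz":-3,"turn":0},{"fingers":1,"dx":0,"dy":0,"dz":-3,"turn":0},{"fingers":1,"dx":0,"dy":0,"dz":-3,"turn":0},{"fingers":1,"dx":0,"dy":0,"dz":-2,"turn":0},{"fingers":1,"dx":0,"dy":0,"dz":0,"turn":0}]}}

```text
clock: 14.52
position: [0.5279, 0.2038, 0.089]
ee_rot: [0.006, 1.0, -0.031, -0.0]
contact_force: [0.1, 0.0, -1.2]
width: 0.0491
```

```bash
python3 st.py
```

```text
14.5167 [0.5279 0.2038 0.089 ] qd 0.002 yaw -0.061 z [-7.000e-04 -1.150e-02 -9.999e-01] F [ 0.1  0.  -1.2] M [-0.    0.01 -0.04] 0.0491
```

>>> {"fn": "play_rows", "kwargs": {"series": [{"fingers":1,"dx":0,"dy":0,"dz":-3,"turn":0},{"fingers":1,"dx":0,"dy":0,"dz":-3,"turn":0},{"fingers":1,"dx":0,"dy":0,"dz":-3,"turn":0},{"fingers":1,"dx":0,"dy":0,"dz":-2,"turn":0},{"fingers":1,"dx":0,"dy":0,"dz":-2,"turn":0},{"fingers":1,"dx":0,"dy":0,"dz":0,"turn":0}]}}

```text
clock: 15.02
position: [0.5279, 0.2038, 0.0744]
ee_rot: [0.006, 1.0, -0.03, -0.0]
contact_force: [-0.1, 0.6, -0.0]
width: 0.0493
```

```bash
python3 st.py
```

```text
15.0167 [0.5279 0.2038 0.0744] qd 0.004 yaw -0.061 z [-0.001  -0.0116 -0.9999] F [-0.1  0.6 -0. ] M [ 0.04  0.03 -0.  ] 0.0493
```

>>> {"fn": "play_rows", "kwargs": {"series": [{"fingers":1,"dx":0,"dy":0,"dz":-1,"turn":0},{"fingers":1,"dx":0,"dy":0,"dz":-1,"turn":0},{"fingers":1,"dx":0,"dy":0,"dz":-1,"turn":0},{"fingers":1,"dx":0,"dy":0,"dz":0,"turn":0}]}}

```text
clock: 15.35
position: [0.528, 0.2038, 0.0711]
ee_rot: [0.006, 1.0, -0.031, -0.0]
contact_force: [-0.6, -0.5, -0.1]
width: 0.0492
```

```bash
python3 st.py
```

```text
15.35 [0.528  0.2038 0.0711] qd 0.004 yaw -0.0611 z [-7.000e-04 -1.150e-02 -9.999e-01] F [-0.6 -0.5 -0.1] M [-0.03  0.01  0.02] 0.0492
```

>>> {"fn": "play_rows", "kwargs": {"series": [{"fingers":1,"dx":0,"dy":0,"dz":-0.7,"turn":0},{"fingers":1,"dx":0,"dy":0,"dz":-0.7,"turn":0},{"fingers":1,"dx":0,"dy":0,"dz":0,"turn":0}]}}

```text
clock: 15.6
position: [0.5282, 0.2038, 0.0698]
ee_rot: [0.006, 1.0, -0.03, 0.0]
contact_force: [-0.0, -0.3, -0.6]
width: 0.0494
```

```bash
python3 st.py
```

```text
15.6 [0.5282 0.2038 0.0698] qd 0.002 yaw -0.061 z [-2.000e-04 -1.140e-02 -9.999e-01] F [-0.  -0.3 -0.6] M [-0.03 -0.04 -0.03] 0.0494
```

>>> {"fn": "play_rows", "kwargs": {"series": [{"fingers":1,"dx":0,"dy":0,"dz":-0.7,"turn":0},{"fingers":1,"dx":0,"dy":0,"dz":-0.7,"turn":0},{"fingers":1,"dx":0,"dy":0,"dz":0,"turn":0}]}}

```text
clock: 15.85
position: [0.5282, 0.2039, 0.0697]
ee_rot: [0.006, 1.0, -0.03, 0.0]
contact_force: [0.6, -0.5, -1.7]
width: 0.0495
```

```bash
python3 st.py
```

```text
15.85 [0.5282 0.2039 0.0697] qd 0.006 yaw -0.061 z [ 4.000e-04 -1.140e-02 -9.999e-01] F [ 0.6 -0.5 -1.7] M [-0.07 -0.01  0.06] 0.0495
```

>>> {"fn": "play_rows", "kwargs": {"series": [{"fingers":1,"dx":0,"dy":0,"dz":-1,"turn":0},{"fingers":1,"dx":0,"dy":0,"dz":-1.5,"turn":0},{"fingers":1,"dx":0,"dy":0,"dz":-1.5,"turn":0}]}}

```text
clock: 16.1
position: [0.5283, 0.204, 0.0692]
ee_rot: [0.006, 1.0, -0.031, 0.001]
contact_force: [-3.1, -1.3, 12.2]
width: 0.0492
```

```bash
python3 st.py
```

```text
16.1 [0.5283 0.204  0.0692] qd 0.01 yaw -0.061 z [ 0.0018 -0.0111 -0.9999] F [-3.1 -1.3 12.2] M [-0.25  0.54 -0.1 ] 0.0492
```

Contact at 12 N, with the plate bottom at about z = 0.020, so it is on the floor. I'll release and rise.

>>> {"fn": "play_rows", "kwargs": {"series": [{"fingers":1,"dx":0,"dy":0,"dz":0,"turn":0},{"fingers":0,"dx":0,"dy":0,"dz":0,"turn":0},{"fingers":-0.4,"dx":0,"dy":0,"dz":0,"turn":0},{"fingers":-0.7,"dx":0,"dy":0,"dz":0,"turn":0},{"fingers":-1,"dx":0,"dy":0,"dz":0,"turn":0},{"fingers":-1,"dx":0,"dy":0,"dz":0,"turn":0},{"fingers":-1,"dx":0,"dy":0,"dz":0,"turn":0}]}}

```text
clock: 16.68
position: [0.5286, 0.2041, 0.0689]
ee_rot: [0.005, 1.0, -0.031, 0.001]
contact_force: [-0.5, -0.7, 0.0]
width: 0.0854
```

```bash
python3 st.py
```

```text
16.6833 [0.5286 0.2041 0.0689] qd 0.004 yaw -0.0611 z [ 0.0025 -0.0106 -0.9999] F [-0.5 -0.7  0. ] M [0.05 0.02 0.01] 0.0854
```

>>> {"fn": "play_rows", "kwargs": {"series": [{"fingers":-1,"dx":0,"dy":0,"dz":4,"turn":0},{"fingers":-1,"dx":0,"dy":0,"dz":8,"turn":0},{"fingers":-1,"dx":0,"dy":0,"dz":10,"turn":0},{"fingers":-1,"dx":0,"dy":0,"dz":10,"turn":0},{"fingers":-1,"dx":0,"dy":0,"dz":10,"turn":0},{"fingers":-1,"dx":0,"dy":0,"dz":10,"turn":0},{"fingers":-1,"dx":0,"dy":0,"dz":10,"turn":0},{"fingers":-1,"dx":0,"dy":0,"dz":10,"turn":0},{"fingers":-1,"dx":0,"dy":0,"dz":10,"turn":0},{"fingers":-1,"dx":0,"dy":0,"dz":10,"turn":0},{"fingers":-1,"dx":0,"dy":-2,"dz":8,"turn":0},{"fingers":-1,"dx":0,"dy":-6,"dz":4,"turn":0},{"fingers":-1,"dx":0,"dy":-10,"dz":0,"turn":0},{"fingers":-1,"dx":0,"dy":-10,"dz":0,"turn":0},{"fingers":-1,"dx":0,"dy":-10,"dz":0,"turn":0},{"fingers":-1,"dx":0,"dy":-10,"dz":0,"turn":0},{"fingers":-1,"dx":0,"dy":-8,"dz":0,"turn":0},{"fingers":-1,"dx":0,"dy":-4,"dz":0,"turn":0},{"fingers":-1,"dx":0,"dy":0,"dz":0,"turn":0},{"fingers":-1,"dx":0,"dy":0,"dz":0,"turn":0}]}}

```text
clock: 18.35
position: [0.5284, 0.1359, 0.1884]
ee_rot: [0.005, 0.999, -0.032, 0.005]
contact_force: [-0.3, -0.2, -0.1]
width: 0.0852
```

```bash
python3 -c "
from h import *
b=wshot('q1')
f=lambda p,s:cv2.resize(cv2.convertScaleAbs(np.ascontiguousarray(p[:,:,::-1]),alpha=1.5),None,fx=s,fy=s,interpolation=cv2.INTER_CUBIC)
a=pickle.load(open('p1.pkl','rb'))['pixels'];c=pickle.load(open('p2.pkl','rb'))['pixels']
top=f(b['pixels'][60:280,220:440],1.8)
L=[f(p,4) for p in(a[110:175,300:360],c[150:225,300:360],b['pixels'][150:240,300:400])]
top=f(b['pixels'][40:290,200:460],1.6)
H=600;v=np.zeros((H,800,3),np.uint8);v[:top.shape[0],:top.shape[1]]=top
v[:260,420:660]=L[0];v[270:570,420:660]=L[1]
cv2.imwrite('pics/q1.png',v)"
```

```text
18.35 [0.5284 0.1359 0.1884] qd 0.015 yaw -0.0634 z [ 0.009 -0.01  -1.   ] F [-0.3 -0.2 -0.1] 0.0851593494205197
```

View pics/q1.png

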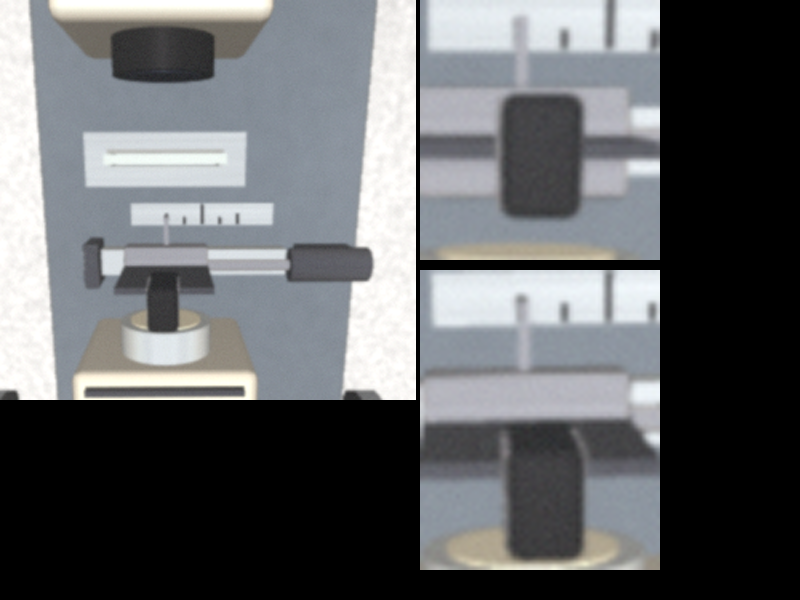

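```bash
python3 -c "
from h import *
a,c,b=[pickle.load(open(n+'.pkl','rb')) for n in('p1','p2','q1')]
g=lambda u,v:(300+(u+.5)/4-.5-105,110+(v+.5)/4-.5)
for z in(.118,.124): print(z,*[np.round(atz(a,g(*p),z,a['pose']),4) for p in((541,155.5),(500,155),(582,155),(541,95),(541,216))])
h=lambda u,v:(300+(u+.5-420)/4-.5,150+(v+.5-270)/4-.5)
# -y top edge: p1 (541,216), p2 (546,557)
print(tri([ray(a,g(541,216),a['pose']),ray(c,h(546,557),c['pose'])]))
k=lambda u,v:(200+(u+.5)/1.6-.5,40+(v+.5)/1.6-.5)
for z in(.0945,.12): print('plate top',z,atz(b,k(104,159),z,b['pose']),atz(b,k(228,157),z,b['pose']))
"
```

```text
0.118 [0.5232 0.149  0.118 ] [0.517  0.1494 0.118 ] [0.5295 0.1487 0.118 ] [0.5236 0.1578 0.118 ] [0.5229 0.14   0.118 ]
0.124 [0.5229 0.1492 0.124 ] [0.5169 0.1496 0.124 ] [0.529  0.1489 0.124 ] [0.5233 0.1578 0.124 ] [0.5226 0.1404 0.124 ]
(array([0.5226709 , 0.14027761, 0.12194352]), [np.float64(0.003396994032029975), np.float64(0.003396994032111255)])
plate top 0.0945 [0.50291775 0.20580835 0.0945    ] [0.55325469 0.20339631 0.0945    ]
plate top 0.12 [0.506191   0.20584751 0.12      ] [0.55083097 0.20370846 0.12      ]
```

The plate stands upright in the slot. Its top-edge width checks at 50.4 mm for z = 0.0945, so it is seated. The shutter is still shut. The tab is at (0.523, 0.149) with its top at about 0.123. I'll go over it.

>>> {"fn": "play_rows", "kwargs": {"series": [{"fingers":-1,"dx":-1,"dy":2,"dz":0,"turn":0.001},{"fingers":-1,"dx":-1.5,"dy":4,"dz":0,"turn":0.001},{"fingers":-1,"dx":-1,"dy":3,"dz":-3,"turn":0},{"fingers":-1,"dx":-1,"dy":1.5,"dz":-6,"turn":0},{"fingers":-1,"dx":0,"dy":0,"dz":-6,"turn":0},{"fingers":-1,"dx":0,"dy":0,"dz":-6,"turn":0},{"fingers":-1,"dx":0,"dy":0,"dz":-5,"turn":0},{"fingers":-1,"dx":0,"dy":0,"dz":-3,"turn":0},{"fingers":-1,"dx":0,"dy":0,"dz":0,"turn":0},{"fingers":-1,"dx":0,"dy":0,"dz":0,"turn":0}]}}

```text
clock: 19.23
position: [0.5223, 0.1501, 0.1547]
ee_rot: [0.004, 1.0, -0.029, 0.003]
contact_force: [-0.5, -0.2, -0.2]
width: 0.0854
```

```bash
python3 st.py
```

```text
19.2333 [0.5223 0.1501 0.1547] qd 0.009 yaw -0.0572 z [ 0.0064 -0.009  -0.9999] F [-0.5 -0.2 -0.2] M [ 0.04 -0.    0.01] 0.0854
```

Descend about 45 mm to z = 0.110.

>>> {"fn": "play_rows", "kwargs": {"series": [{"fingers":-1,"dx":0.4,"dy":-0.8,"dz":-4,"turn":-0.002},{"fingers":-1,"dx":0,"dy":0,"dz":-6,"turn":0},{"fingers":-1,"dx":0,"dy":0,"dz":-6,"turn":0},{"fingers":-1,"dx":0,"dy":0,"dz":-6,"turn":0},{"fingers":-1,"dx":0,"dy":0,"dz":-6,"turn":0},{"fingers":-1,"dx":0,"dy":0,"dz":-5,"turn":0},{"fingers":-1,"dx":0,"dy":0,"dz":-3,"turn":0},{"fingers":-1,"dx":0,"dy":0,"dz":0,"turn":0},{"fingers":-1,"dx":0,"dy":0,"dz":0,"turn":0}]}}

```text
clock: 19.98
position: [0.5229, 0.1487, 0.1146]
ee_rot: [0.004, 1.0, -0.03, 0.003]
contact_force: [-0.3, 0.2, 0.1]
width: 0.0854
```

```bash
python3 st.py
```

```text
19.9833 [0.5229 0.1487 0.1146] qd 0.006 yaw -0.0604 z [ 0.0062 -0.0091 -0.9999] F [-0.3  0.2  0.1] M [0.05 0.03 0.07] 0.0854
```

>>> {"fn": "play_rows", "kwargs": {"series": [{"fingers":-1,"dx":0,"dy":0,"dz":-3,"turn":0},{"fingers":-0.5,"dx":0,"dy":0,"dz":0,"turn":0},{"fingers":0,"dx":0,"dy":0,"dz":0,"turn":0},{"fingers":0.4,"dx":0,"dy":0,"dz":0,"turn":0},{"fingers":0.5,"dx":0,"dy":0,"dz":0,"turn":0},{"fingers":0.55,"dx":0,"dy":0,"dz":0,"turn":0},{"fingers":0.6,"dx":0,"dy":0,"dz":0,"turn":0}], "squeeze": 30}}

```text
clock: 20.57
position: [0.5238, 0.1489, 0.1124]
ee_rot: [0.004, 1.0, -0.03, 0.005]
contact_force: [0.1, 0.1, -0.3]
width: 0.0171
```

```bash
python3 st.py
```

```text
20.5667 [0.5238 0.1489 0.1124] qd 0.003 yaw -0.0602 z [ 0.0088 -0.0088 -0.9999] F [ 0.1  0.1 -0.3] M [ 0.   -0.03 -0.02] 0.0171
```

>>> {"fn": "play_rows", "kwargs": {"series": [{"fingers":0.6,"dx":-0.8,"dy":0,"dz":-1,"turn":0},{"fingers":0.6,"dx":0,"dy":0,"dz":0,"turn":0},{"fingers":0.7,"dx":0,"dy":0,"dz":0,"turn":0},{"fingers":0.85,"dx":0,"dy":0,"dz":0,"turn":0},{"fingers":1,"dx":0,"dy":0,"dz":0,"turn":0},{"fingers":1,"dx":0,"dy":0,"dz":0,"turn":0},{"fingers":1,"dx":0,"dy":0,"dz":0,"turn":0}]}}

```text
clock: 21.15
position: [0.5229, 0.1489, 0.1117]
ee_rot: [0.004, 1.0, -0.03, 0.005]
contact_force: [0.7, -0.2, 0.0]
width: 0.0113
```

```bash
python3 st.py
```

```text
21.15 [0.5229 0.1489 0.1117] qd 0.003 yaw -0.0605 z [ 0.0088 -0.0085 -0.9999] F [ 0.7 -0.2  0. ] M [-0.02  0.21 -0.03] 0.0113
```

>>> {"fn": "play_rows", "kwargs": {"series": [{"fingers":1,"dx":1.5,"dy":-0.1,"dz":0,"turn":0},{"fingers":1,"dx":2,"dy":-0.1,"dz":0,"turn":0},{"fingers":1,"dx":2,"dy":-0.1,"dz":0,"turn":0},{"fingers":1,"dx":2,"dy":-0.1,"dz":0,"turn":0},{"fingers":1,"dx":2,"dy":-0.1,"dz":0,"turn":0},{"fingers":1,"dx":1.5,"dy":-0.1,"dz":0,"turn":0},{"fingers":1,"dx":0,"dy":0,"dz":0,"turn":0}], "squeeze": 50}}

```text
clock: 21.73
position: [0.5291, 0.1485, 0.1117]
ee_rot: [0.004, 1.0, -0.03, -0.001]
contact_force: [-4.4, 0.4, 3.1]
width: 0.0111
```

```bash
python3 st.py
```

```text
21.7333 [0.5291 0.1485 0.1117] qd 0.002 yaw -0.0608 z [-0.0027 -0.0085 -1.    ] F [-4.4  0.4  3.1] M [ 0.02  0.43 -0.04] 0.0111
```

>>> {"fn": "play_rows", "kwargs": {"series": [{"fingers":1,"dx":2,"dy":-0.1,"dz":0,"turn":0},{"fingers":1,"dx":2.5,"dy":-0.1,"dz":0,"turn":0},{"fingers":1,"dx":2.5,"dy":-0.1,"dz":0,"turn":0},{"fingers":1,"dx":2.5,"dy":-0.1,"dz":0,"turn":0},{"fingers":1,"dx":2,"dy":-0.1,"dz":0,"turn":0},{"fingers":1,"dx":2,"dy":-0.1,"dz":0,"turn":0},{"fingers":1,"dx":1.5,"dy":0,"dz":0,"turn":0},{"fingers":1,"dx":0,"dy":0,"dz":0,"turn":0}]}}

```text
clock: 22.4
position: [0.5384, 0.148, 0.1117]
ee_rot: [0.005, 1.0, -0.03, -0.007]
contact_force: [-6.6, 0.5, 4.2]
width: 0.0109
```

```bash
python3 st.py
```

```text
22.4 [0.5384 0.148  0.1117] qd 0.016 yaw -0.0607 z [-0.015  -0.0089 -0.9998] F [-6.6  0.5  4.2] M [ 0.14  0.3  -0.01] 0.0109
```

>>> {"fn": "play_rows", "kwargs": {"series": [{"fingers":1,"dx":2,"dy":-0.1,"dz":0,"turn":0},{"fingers":1,"dx":2,"dy":-0.1,"dz":0,"turn":0},{"fingers":1,"dx":2,"dy":-0.1,"dz":0,"turn":0},{"fingers":1,"dx":1,"dy":0,"dz":0,"turn":0},{"fingers":1,"dx":0,"dy":0,"dz":0,"turn":0}]}}

```text
clock: 22.82
position: [0.5408, 0.1478, 0.1117]
ee_rot: [0.005, 0.999, -0.03, -0.012]
contact_force: [-6.9, 0.9, 4.2]
width: 0.0109
```

```bash
python3 st.py
```

```text
22.8167 [0.5408 0.1478 0.1117] qd 0.01 yaw -0.0605 z [-0.0235 -0.0092 -0.9997] F [-6.9  0.9  4.2] M [ 0.09  0.01 -0.03] 0.0109
```

>>> {"fn": "play_rows", "kwargs": {"series": [{"fingers":1,"dx":2,"dy":-0.1,"dz":0,"turn":0},{"fingers":1,"dx":2,"dy":-0.1,"dz":0,"turn":0},{"fingers":1,"dx":1.5,"dy":0,"dz":0,"turn":0}]}}

```text
clock: 23.07
position: [0.5429, 0.1477, 0.1118]
ee_rot: [0.005, 0.999, -0.03, -0.014]
contact_force: [-8.0, 0.8, 4.4]
width: 0.0107
```

```bash
python3 st.py; python3 -c "
from h import *
for _ in range(4): get_image('top')
i=get_image('scene');pickle.dump(i,open('s2.pkl','wb'))"; python3 st.py
```

```text
23.0667 [0.5429 0.1477 0.1118] qd 0.034 yaw -0.0601 z [-0.0291 -0.0095 -0.9995] F [-8.   0.8  4.4] M [ 0.05  0.18 -0.07] 0.0107
23.3167 [0.543  0.1477 0.1117] qd 0.001 yaw -0.0601 z [-0.0288 -0.0095 -0.9995] F [-7.1  0.5  5.6] M [ 0.06  0.16 -0.04] 0.0109
```

The arm is steady at about 20 mm of travel with a 7–8 N reaction. I'll use the last picture to check the pointer against the scale, the plate and the bystanders.

```bash
python3 -c "
from h import *
b=wshot('r1');t=get_image('top');s=pickle.load(open('s2.pkl','rb'))
f=lambda p,x:cv2.resize(cv2.convertScaleAbs(np.ascontiguousarray(p[:,:,::-1]),alpha=1.4),None,fx=x,fy=x,interpolation=cv2.INTER_CUBIC)
q=proj(b,[.54,.165,.03],b['pose']);print(q)
v=np.zeros((600,800,3),np.uint8)
v[:300,:400]=f(b['pixels'][100:400,110:510],1)
c=int(max(0,min(520,q[0]-60)));r=int(max(0,min(400,q[1]-50)));print(c,r)
v[:300,400:]=f(b['pixels'][r:r+75,c+10:c+110],4)
v[300:,:400]=f(s['pixels'][120:420,120:520],1)
v[300:,400:]=f(t['pixels'][140:365,150:450],4/3)[:300,:400]
cv2.imwrite('pics/fin.png',v)"; python3 st.py
```

```text
23.3167 [0.543  0.1477 0.1117] qd 0.001 yaw -0.0601 z [-0.029 -0.009 -1.   ] F [-7.1  0.5  5.6] 0.010854136524999418
[309.64945098 219.66208409]
249 169
23.4167 [0.543  0.1477 0.1117] qd 0.002 yaw -0.0601 z [-0.0288 -0.0095 -0.9995] F [-8.3  0.2  5.2] M [ 0.03  0.13 -0.04] 0.0109
```

View pics/fin.png

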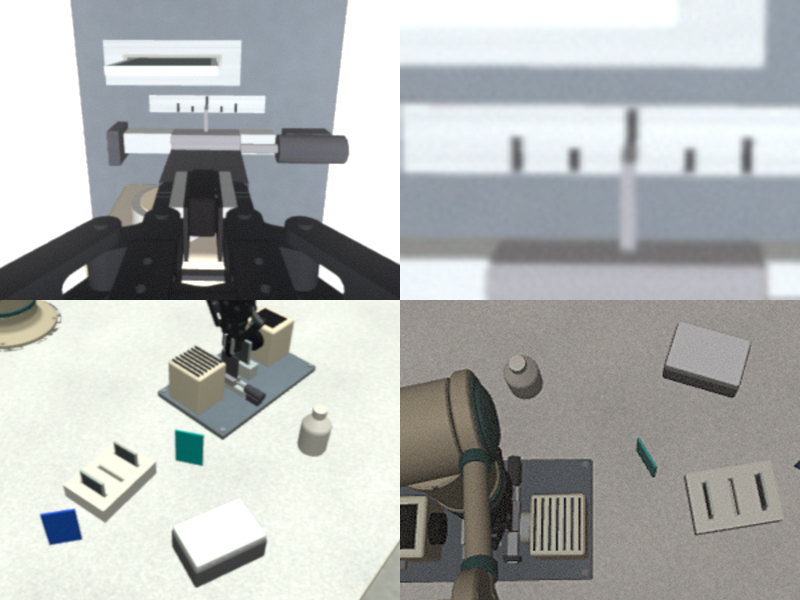

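The pointer sits on the longest tick, within about 0.5 mm: column 629 against 631, with the end ticks at 516 and 748. The plate stands in the slot, and the squares, bottle, tip box and coloured look-alikes are where they were. The hold is steady, so I'm handing in.

```bash
python3 -c "
from rig import *
print(sign_off())"
```

```text
the job is handed in; nothing more can be done
None
```

The tall grey plate is home in the photometer slot and released, and the arm is holding the shutter at half open. I handed the job in at about 23.4 s of the 58 s.

**Plate:** It was the middle one in the rack. I gripped it by its upright edges only, lowered it with the shutter still shut, and let go after it met the slot floor (12 N upward). Afterwards its top edge measured 50.4 mm wide, assuming the seated height, which agrees with the plate's 50 mm. The plate bottom came to about z = 0.0196, roughly 2 mm below my camera estimate of the floor. That is within the calibration, and the contact force decided it.

**Shutter:** I slid it by the tab in small steps, and it did not pass half at any reading. The arm readings put it at about 20 mm of travel. The spring reaction was 7–8.3 N (8 N expected at half), and the tool did not move in the last readings. In the last picture the pointer sits on the longest tick, about 0.4 mm short by eye.

**Not ideal:**
- The tool picked up small tilts during the job, about 1.7° at the end.
- One early wrist picture was motion-blurred and had to be retaken.
- Two move calls were refused for missing keys before anything moved.

**Bystanders:** The square plates, bottle, tip box and the blue and turquoise look-alikes look unmoved in the last picture, judged by eye.

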